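Line up the tea jars by height on the café bar

ROBOT

A 7-joint arm with a two-finger parallel gripper is mounted at the origin on the work surface. World frame = base frame: x ahead of the robot, y to its left, z up, the work surface at z = 0. Lengths are in m, angles in rad, forces in N, time in s.
With the tool pointing down it reaches from about 0.425 to 0.925 m from the base axis. Payload 6.8 kg.
Tool frame: the origin (TCP) lies on the front face of the gripper's body, between the roots of the fingers; the fingertips stand 73 mm ahead of it and the grasp point (between the pads) lies 54 mm ahead of it (env.nose_length is the distance from the TCP to the fingertips, in m); z points along the fingers, y is the line along which they close (so a half turn about z gives the same grasp; the last joint's range is limited). The gripper opens to 85 mm and grips with 20 to 120 N. Pads are 22 mm wide; open, the fingers measure 114 mm over their backs; the gripper's body (76 mm by 85 mm) begins 54 mm behind the grasp point. The pads swing forward as they close: fully open they stand 13 mm farther back than shut.
Start: joints at [-1.333, 0.477, 0.022, 1.555, -0.011, 1.109, -0.083], TCP at [0.229, 0.635, 0.304] pointing down, gripper open.
Joint ranges: [-2.96, 2.96], [-0.34, 2.1], [-1.41, 1.46], [0.24, 2.44], [-1.37, 4.51], [0.17, 1.92], [-2.96, 2.96]. Speed limits (rad/s): [2.39, 2.39, 3.14, 3.14, 3.14, 3.14, 3.14].

INTERFACE

Orientations are given as a unit quaternion [w, x, y, z].
In Python, from cell import env, kin, camera, calibration, job gives the robot as it stands. The module is installed in compiled form; this text tells all that it offers. Calls block until the motion is done:
- env.reach(position, orientation): joint-space move of the TCP to a pose.
- env.movel(position, velocity=0.15, rot=None, stop_force=None): straight line of the TCP; rot=None keeps the orientation; velocity is the mean speed in m/s. With stop_force (N) it stops when the force on the tool has changed by that much, and returns True; else False.
- env.goto_joints(angles): joint-space move.
- env.grip(opening, f_grip=None): finger opening in m; f_grip is the grip in N (None keeps the last); returns when the fingers have stopped.
- env.dwell(seconds).
- kin.inverse_kinematics(position, orientation): joint angles nearest the present ones, or None.
- env.get_state(): the state.
- camera(name): name is "side" or "top" or "wrist"; returns (picture, depth): 400x640x3 uint8, blue, green, red; 400x640 float32, m along the optical axis (not along the pixel's ray), 0 where there is no reading.
- calibration(name): a dict with "fx", "fy", "cx", "cy" (pixels), "rvec" (rotation vector, rad) and "tvec" (3), from world to camera coordinates, as OpenCV has them. Camera axes: x right, y down, z forward; pixel columns grow to the right and rows downward; lengths in m; the calibration is good to about 2 mm. A picture is of the moment at which its call begins: read the wrist's pose just before it. calibration takes no time and is no camera call; for the wrist camera it gives the pose at the moment of the call.
A pose or a line that the arm cannot do raises env.PlanningError and nothing moves.
- job.job_done(): hands the job in; it is judged then, once.
The state is a dict: "time": time; "qpos": joint angles; "joint_velocities": joint speeds; "joint_torque": joint torques, N m; "tcp_pos": TCP position; "orientation": TCP orientation; "force": force on the tool from outside, world axes, zero at the start; "torque": the same for the moment, N m; "opening": finger opening in m; "gripper_force": force on a finger pad.
Only numpy, scipy, OpenCV 4.12 (cv2) and the standard library are available. Lean on these libraries where they do the work, as an engineer would, in place of code of your own. Each camera call takes 0.05 s, during which the arm holds its last target. There are 200 camera calls.

TASK

Line the four porcelain tea jars up by height on the row of cork coasters, one jar upright in the middle of each coaster: the tallest on the coaster next to the sugar bowl, then ever shorter towards the other end. Set each jar down gently rather than dropping it, tip none over, and leave the sugar bowl where it stands.

Things in the scene. Friction and masses are not known exactly. Their poses are not given: they have to be found in the camera images.
- jar_tallest: Round white porcelain tea jar with blue bands near foot and shoulder, the largest and tallest of the four: straight body 62 mm across, 115 mm high, topped by a white lid 58 mm across and 8 mm thick and a blue knob 16 mm across and 12 mm high (all one solid piece), 135 mm tall overall. It stands upright, loose, on the marble. Origin: centre of its underside; z points up through the knob.
- jar_large: Round white porcelain tea jar with blue bands near foot and shoulder, second largest of the four: straight body 56 mm across, 95 mm high, topped by a white lid 52 mm across and 8 mm thick and a blue knob 16 mm across and 12 mm high (all one solid piece), 115 mm tall overall. It stands upright, loose, on the marble. Origin: centre of its underside; z points up through the knob.
- jar_medium: Round white porcelain tea jar with blue bands near foot and shoulder, third largest of the four: straight body 50 mm across, 75 mm high, topped by a white lid 46 mm across and 8 mm thick and a blue knob 16 mm across and 12 mm high (all one solid piece), 95 mm tall overall. It stands upright, loose, on the marble. Origin: centre of its underside; z points up through the knob.
- jar_small: Round white porcelain tea jar with blue bands near foot and shoulder, the smallest and shortest of the four: straight body 44 mm across, 55 mm high, topped by a white lid 40 mm across and 8 mm thick and a blue knob 16 mm across and 12 mm high (all one solid piece), 75 mm tall overall. It stands upright, loose, on the marble. Origin: centre of its underside; z points up through the knob.
- coaster_p: One of four identical round cork coasters, 80 mm across and 4 mm thick, fixed in a straight row 105 mm apart centre to centre on a dark wooden board (420 x 100 x 12 mm) lying on the marble. Which coaster is where in the row changes between starts. Origin: centre of its underside, 12 mm above the marble; its top is 4 mm higher, 16 mm above the marble.
- coaster_q: One of four identical round cork coasters, 80 mm across and 4 mm thick, fixed in a straight row 105 mm apart centre to centre on a dark wooden board (420 x 100 x 12 mm) lying on the marble. Which coaster is where in the row changes between starts. Origin: centre of its underside, 12 mm above the marble; its top is 4 mm higher, 16 mm above the marble.
- coaster_r: One of four identical round cork coasters, 80 mm across and 4 mm thick, fixed in a straight row 105 mm apart centre to centre on a dark wooden board (420 x 100 x 12 mm) lying on the marble. Which coaster is where in the row changes between starts. Origin: centre of its underside, 12 mm above the marble; its top is 4 mm higher, 16 mm above the marble.
- coaster_s: One of four identical round cork coasters, 80 mm across and 4 mm thick, fixed in a straight row 105 mm apart centre to centre on a dark wooden board (420 x 100 x 12 mm) lying on the marble. Which coaster is where in the row changes between starts. Origin: centre of its underside, 12 mm above the marble; its top is 4 mm higher, 16 mm above the marble.
- sugar_bowl: Squat white porcelain sugar bowl with a blue lid, white ball knob and two small blue side handles: 80 mm across (112 mm over the handles), 67 mm tall, loose on the marble. It stands in line with the coaster row beyond either end, 122 mm from the centre of the nearest coaster (a 66 mm tall steel creamer stands at the other end). Origin: centre of its underside.
Things that resemble listed ones, but are neither listed nor needed, are in the scene too. What is shaped like the jar_small but orange, pink or red is not meant.

How it is judged:
By the outcome, as a careful person would: the job done as asked, in the order asked, and still so for the second after the job is handed in, with the robot touching nothing.
It also fails if it takes over 102 s, if anything falls off the work surface, if the arm or the gripper's body presses on something with over 40 N, if the wrist force passes 120 N, or if a joint passes its speed limit or range.

## Working session

There is one attempt and no reset: what is moved stays moved. The work goes in short steps, each a Python script; the robot and the scene stay as the last script left them, time stands still between calls to the robot, and variables do not carry over. Pictures are saved under pics/ and viewed, at most 14 in all, crops included, and the job is handed in when it is done.

```bash
mkdir -p pics
python3 - <<'E'
from cell import env,camera,calibration
import cv2,numpy as np
for n in("top","side"):
    p,d=camera(n); cv2.imwrite(f"pics/{n}0.png",p); np.savez(f"{n}0.npz",p=p,d=d)
    c=calibration(n); R=cv2.Rodrigues(np.array(c["rvec"],float))[0]
    print(n,c,"cam pos",-R.T@np.array(c["tvec"]).ravel())
print(env.get_state(),env.nose_length)
E
```

```text
top {'fx': 432.0651444792125, 'fy': 432.0651444792125, 'cx': 313.89583098543824, 'cy': 192.1593085474936, 'rvec': array([ 2.19404148, -2.15027884,  0.15663678]), 'tvec': array([-0.02821611,  0.52097399,  0.91013857])} cam pos [0.41002996 0.00524949 0.96561387]
side {'fx': 470.862295604258, 'fy': 470.862295604258, 'cx': 318.6088739959224, 'cy': 198.83269520436474, 'rvec': array([ 0.40308551, -2.72842179,  1.25676236]), 'tvec': array([0.52024273, 0.13632488, 0.83307579])} cam pos [0.35054584 0.67102589 0.6403859 ]
{'time': 0.1, 'qpos': array([-1.33307616,  0.4777294 ,  0.02236207,  1.55631937, -0.01149846,
        1.10928565, -0.08307366]), 'joint_velocities': array([ 1.58655918e-03, -2.34085435e-03,  6.61642249e-05, -1.84553657e-03,
        1.48811413e-04, -1.37152573e-03,  1.03602481e-04]), 'joint_torque': array([ 3.72338196e-03, -5.97754276e+01,  1.61327966e+00, -2.81953400e+01,
        1.28179468e-02,  5.12413419e-03,  1.52136437e-08]), 'tcp_pos': array([0.22868113, 0.63466165, 0.30302922]), 'orientation': array([-7.56350667e-05,  1.72034855e-01,  9.85090533e-01, -8.03097282e-04]), 'force': array([-0.8681726 , -0.34383762, -0.03110214]), 'torque': array([0.00850107, 0.01576899, 0.01916736]), 'gripper_force': 0.0, 'opening': 0.08522780447147703} 0.0726
```

View pics/top0.png

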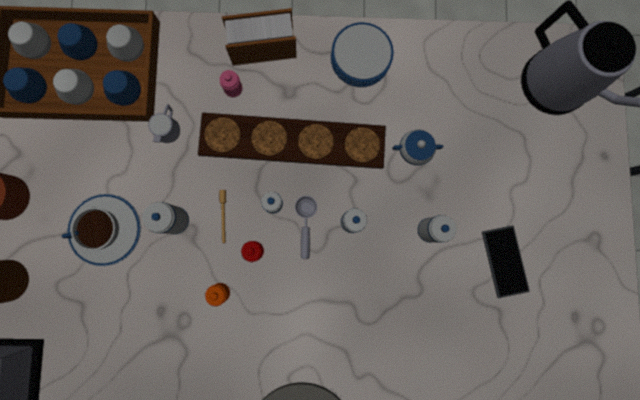

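View pics/side0.png

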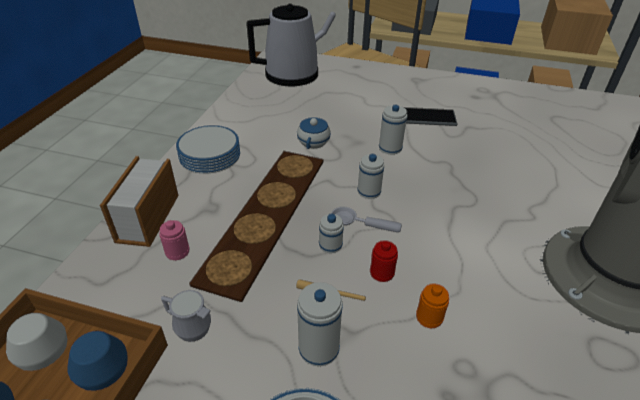

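The top view shows:
- Coasters at about (222,134), (269,138), (316,141) and (362,145), with the sugar bowl at (420,146), right of the last one, and the creamer at (161,125).
- Jars at (161,217), (271,202), (354,220) and (439,229).

In the side view the knobs are at about (320,295), (332,218), (373,158) and (395,108). Next I triangulate the knobs.

```bash
cat > vis.py <<'E'
import cv2,numpy as np
from cell import calibration
def P(n):
    c=calibration(n);K=np.array([[c["fx"],0,c["cx"]],[0,c["fy"],c["cy"]],[0,0,1]])
    R=cv2.Rodrigues(np.array(c["rvec"],float))[0];t=np.array(c["tvec"],float).reshape(3,1)
    return K,R,t,K@np.hstack([R,t])
def plane(n,uv,z):
    K,R,t,_=P(n);o=(-R.T@t).ravel();d=R.T@np.linalg.inv(K)@[uv[0],uv[1],1];return o+d*(z-o[2])/d[2]
def proj(n,X):
    h=P(n)[3]@np.append(X,1);return h[:2]/h[2]
def blob(mask,near,r):
    m=np.zeros_like(mask);cv2.circle(m,tuple(int(v) for v in near),r,255,-1)
    k,l,s,c=cv2.connectedComponentsWithStats(cv2.bitwise_and(mask,m))
    if k<2:return None
    i=1+np.argmax(s[1:,4]);return c[i],s[i,4]
def tri(a,b):
    h=cv2.triangulatePoints(P("top")[3],P("side")[3],np.array(a,float).reshape(2,1),np.array(b,float).reshape(2,1)).ravel();return h[:3]/h[3]
def blue(p):
    return cv2.inRange(cv2.cvtColor(p,cv2.COLOR_BGR2HSV),(95,90,40),(130,255,255))
E
python3 - <<'E'
from vis import *
t=np.load("top0.npz");s=np.load("side0.npz")
pt,dt=t["p"],t["d"];ps=s["p"]
J=[((157,217),(320,295)),((271,202),(332,218)),((355,221),(373,158)),((444,229),(395,108))]
for a,b in J:
    A=blob(blue(pt),a,9);B=blob(blue(ps),b,9)
    X=tri(A[0],B[0]);print("jar",A,B,X.round(4),"reproj",(proj("top",X)-A[0]).round(2),"r",np.hypot(*X[:2]).round(3))
hsv=cv2.cvtColor(pt,cv2.COLOR_BGR2HSV)
for c in[(222,134),(269,138),(316,141),(362,145)]:
    print(c,hsv[c[1],c[0]],hsv[c[1]+23,c[0]])
m=cv2.inRange(hsv,(5,60,65),(25,255,255))
cs=[]
for c in[(222,134),(269,138),(316,141),(362,145)]:
    b=blob(cv2.morphologyEx(m,cv2.MORPH_CLOSE,np.ones((5,5))),c,24);X=plane("top",b[0],.016);cs.append(X);print("coaster",b,X.round(4))
cs=np.array(cs);print("gaps",np.linalg.norm(np.diff(cs,axis=0),axis=1))
ms=cv2.inRange(cv2.cvtColor(ps,cv2.COLOR_BGR2HSV),(5,60,65),(25,255,255))
for c in[(229,267),(255,228),(276,195),(295,166)]:
    b=blob(cv2.morphologyEx(ms,cv2.MORPH_CLOSE,np.ones((5,5))),c,28);print("side coaster",b[1],plane("side",b[0],.016).round(4))
b=blob(blue(pt),(420,146),16);print("bowl",b,plane("top",b[0],.052))
E
```

```text
jar (array([155.125, 216.2  ]), np.int32(40)) (array([319.51485149, 295.17821782]), np.int32(101)) [0.457  0.2886 0.1289] reproj [-0.02 -0.13] r 0.54
jar (array([270.41935484, 200.4516129 ]), np.int32(31)) (array([331.30909091, 217.83636364]), np.int32(55)) [0.4979 0.0734 0.0686] reproj [-0.01 -0.11] r 0.503
jar (array([355.91176471, 219.20588235]), np.int32(34)) (array([372.14634146, 157.14634146]), np.int32(41)) [ 0.4615 -0.1028  0.0885] reproj [-0.02 -0.21] r 0.473
jar (array([445.       , 227.8974359]), np.int32(39)) (array([395.29032258, 107.61290323]), np.int32(31)) [ 0.4464 -0.2789  0.1081] reproj [-0.01 -0.14] r 0.526
(222, 134) [ 17 161 100] [13 24 73]
(269, 138) [ 16 151 105] [20 27 85]
(316, 141) [ 15 151 103] [10 10 76]
(362, 145) [ 16 160  99] [ 17  19 122]
coaster (array([222.00840336, 134.08403361]), np.int32(952)) [0.6496 0.1899 0.016 ]
coaster (array([268.76588983, 137.47881356]), np.int32(944)) [0.6444 0.0854 0.016 ]
coaster (array([315.34689507, 140.90792291]), np.int32(934)) [ 0.6392 -0.0192  0.016 ]
coaster (array([361.80540541, 144.15783784]), np.int32(925)) [ 0.6344 -0.1239  0.016 ]
gaps [0.10466669 0.10469836 0.10481882]
side coaster 1348 [0.651  0.1926 0.016 ]
side coaster 1038 [0.6458 0.088  0.016 ]
side coaster 836 [ 0.6411 -0.0162  0.016 ]
side coaster 713 [ 0.6378 -0.1228  0.016 ]
bowl (array([419.87777778, 145.1015873 ]), np.int32(630)) [ 0.62690031 -0.24557861  0.052     ]
```

The knob centres are at 129, 69, 89 and 108 mm, which equals each jar's height minus 6 mm, so all four are identified. The coaster gaps are 105 mm and the bowl is 122 mm from the last coaster, as specified. First I move the tallest jar.

```bash
cat > act.py <<'E'
from cell import env,kin
import numpy as np
JAR={"tallest":(.457,.2886,.135,.062),"large":(.4464,-.2789,.115,.056),"medium":(.4615,-.1028,.095,.050),"small":(.4979,.0734,.075,.044)}
DST={"tallest":(.6361,-.1234),"large":(.6402,-.0177),"medium":(.6451,.0867),"small":(.6503,.1912)}
ZT=.31
def pick_quat(x,y):
    best=None
    for q in([0,.70710678,.70710678,0],[0,.70710678,-.70710678,0]):
        s=kin.inverse_kinematics([x,y,ZT],q)
        if s is not None and(best is None or abs(s[6])<best[0]):best=(abs(s[6]),q)
    return best[1]
def move(p,v=.3):
    try:env.movel(p,velocity=v)
    except env.PlanningError as e:
        print("movel->reach",e);env.reach(p,env.get_state()["orientation"])
def st(l):
    s=env.get_state();print(l,round(s["time"],1),s["tcp_pos"].round(4),"open",round(s["opening"],4),"F",s["force"].round(1),"g",round(s["gripper_force"],1))
    return s
def take(n):
    x,y,H,D=JAR[n];q=pick_quat(x,y)
    env.reach([x,y,ZT],q);env.movel([x,y,H+.012],velocity=.15);st("at jar")
    env.grip(D-.01,60);s=st("gripped");assert abs(s["opening"]-D)<.004,"no grasp"
    env.movel([x,y,ZT],velocity=.15);st("lifted")
def put(n):
    X,Y=DST[n];H=JAR[n][2];z=H+.012+.016
    move([X,Y,ZT]);env.movel([X,Y,z+.010],velocity=.15);env.dwell(.2);st("above")
    hit=env.movel([X,Y,z-.004],velocity=.02,stop_force=5);st("down hit=%s"%hit)
    env.grip(.085);env.dwell(.2);st("open");env.movel([X,Y,ZT],velocity=.2)
E
python3 - <<'E'
from act import *
take("tallest");put("tallest")
E
```

```text
at jar 2.9 [0.4575 0.2889 0.1478] open 0.0857 F [0.1 0.8 0.1] g 0.0
gripped 3.2 [0.4572 0.2889 0.148 ] open 0.061 F [-1.2 -1.1  5.6] g 64.1
lifted 4.5 [0.4564 0.2883 0.3089] open 0.0607 F [ 0.3 -0.2 -4.8] g 65.9
above 7.4 [ 0.6365 -0.1235  0.174 ] open 0.0607 F [ 0.1  0.4 -5.5] g 65.9
down hit=True 7.9 [ 0.6361 -0.1234  0.1641] open 0.0609 F [-0.8 -0.2  5.1] g 66.4
open 8.4 [ 0.6349 -0.123   0.1626] open 0.0852 F [-1.   0.  -1.1] g 0.0
```

Run:
```python
from act import *
for n in("large","medium","small"):
    print(n);take(n);put(n)
env.reach([.45,.35,ZT],env.get_state()["orientation"]);st("clear")
from cell import camera
import cv2
for n in("top","side"):
    p,d=camera(n);cv2.imwrite(f"pics/{n}1.png",p);np.savez(f"{n}1.npz",p=p,d=d)
```

```text
large
at jar 11.7 [ 0.4469 -0.2792  0.1277] open 0.0852 F [-0.5 -0.5  0.2] g 0.0
gripped 12.0 [ 0.4467 -0.2791  0.1278] open 0.055 F [-1.6  1.   6.2] g 62.4
lifted 13.4 [ 0.446  -0.2786  0.3091] open 0.055 F [ 1.1 -0.1 -2.9] g 63.8
above 16.0 [ 0.6406 -0.0177  0.1538] open 0.0549 F [-0.2 -0.5 -2.8] g 63.8
down hit=True 16.6 [ 0.6402 -0.0177  0.1439] open 0.0549 F [-1.8  0.3  5.9] g 64.2
open 17.2 [ 0.6392 -0.0174  0.1427] open 0.0849 F [0.3 0.3 0.1] g 0.0
medium
at jar 20.4 [ 0.462  -0.1029  0.1076] open 0.0851 F [ 0.4 -0.8  0.2] g 0.0
gripped 20.9 [ 0.4617 -0.1028  0.1076] open 0.0489 F [-1.2  0.   7.8] g 61.1
lifted 22.4 [ 0.461  -0.1027  0.3092] open 0.0487 F [ 0.2  1.6 -1.6] g 62.1
above 24.9 [0.6455 0.0868 0.1338] open 0.0489 F [ 0.6 -0.6 -1.2] g 62.1
down hit=True 25.4 [0.6451 0.0867 0.1237] open 0.0485 F [-1.4  0.3  4.7] g 62.2
open 26.1 [0.6443 0.0868 0.1229] open 0.0849 F [-0.1 -0.  -0.3] g 0.0
small
at jar 29.5 [0.4984 0.0735 0.0876] open 0.0852 F [ 0.1 -0.2  0.5] g 0.0
gripped 29.9 [0.4981 0.0735 0.0875] open 0.0429 F [-1.7 -0.1  6.6] g 60.3
lifted 31.6 [0.4975 0.0733 0.3092] open 0.0427 F [ 0.1 -0.3 -0.3] g 60.9
above 34.0 [0.6506 0.1914 0.1137] open 0.0429 F [-0.7 -1.  -0.6] g 60.9
down hit=True 34.5 [0.6503 0.1912 0.1037] open 0.0432 F [-0.8 -0.4  5.2] g 61.1
open 35.2 [0.6496 0.1912 0.1029] open 0.0852 F [ 0.3 -0.1 -0.1] g 0.0
clear 37.4 [0.4513 0.3489 0.31  ] open 0.0852 F [ 0.7 -1.2  0.5] g 0.0
```

View pics/top1.png

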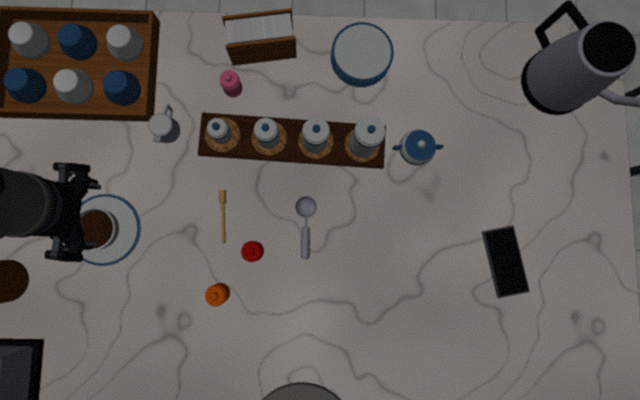

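View pics/side1.png

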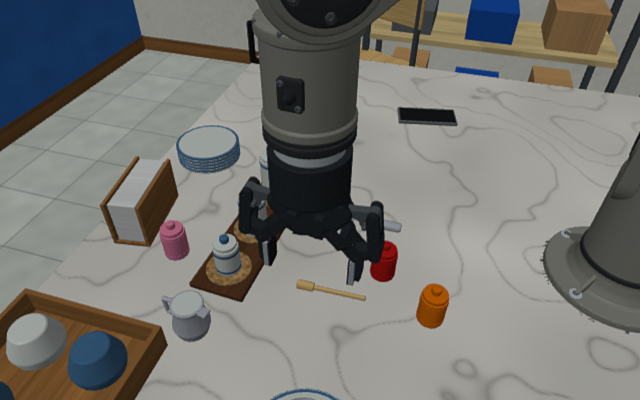

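Run:
```python
from vis import *
from act import JAR,DST
pt=np.load("top1.npz")["p"];ps=np.load("side1.npz")["p"]
for n in JAR:
    X=np.array([*DST[n],JAR[n][2]+.010])
    A=blob(blue(pt),proj("top",X),7);B=blob(blue(ps),proj("side",X),8)
    if A and B:Y=tri(A[0],B[0]);print(n,A[1],B[1],"err mm",((Y-X)*1000).round(1))
    elif A:print(n,"top only",((plane("top",A[0],X[2])-X)*1000).round(1))
    else:print(n,A,B)
b=blob(blue(pt),(420,146),16);print("bowl",b,plane("top",b[0],.052))
```

```text
tallest top only [-0.6 -0.8  0. ]
large top only [-1.  1.  0.]
medium top only [-0.4  0.1 -0. ]
small 31 65 err mm [-0.4  0.1 -0.2]
bowl (array([419.91414944, 145.07472178]), np.int32(629)) [ 0.62696186 -0.2456588   0.052     ]
```

The top view shows all four jars upright, with knobs at (218,127), (266,130), (316,128) and (371,129). They run from shortest to tallest towards the bowl at (420,145), which has not moved. The gripper is clear of everything, and in the side view the arm hides all but the small jar. The knobs lie within 1.5 mm of their targets.

```bash
python3 -c "
from cell import job
print(job.job_done())"
```

```text
the job is handed in; nothing more can be done
None
```

The four tea jars stand upright on the coasters, tallest next to the sugar bowl and shortest at the other end, each within about 1.5 mm of its target, with the bowl unmoved; I handed the job in at about 37 s.

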